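# Slide a power board onto the hot post and start the soak

### The job

Slide the finned power board along its white bench, without lifting it, across the gap onto the narrow copper-topped hot post (not the blue one), until it lies level on that post alone, square to it and centred over it, quite clear of the bench. Then press the green start button on the grey box fully down and let it come back up. Leave the other things on the mat where they are.

Things in the scene. Friction and masses are not known exactly. Their poses are not given: they have to be found in the camera images.
- board: green power board, 100 mm (its x) by 110 mm (its y), carrying three rows of black fins (88 mm over the rows) with silver pads on top; 32 mm tall in all, about 0.5 kg, too wide for a gripper to span; origin at the centre of its underside, z up. The ends of the rows form two flat upright faces at y = +/-55 mm, 88 mm wide and up to 32 mm tall, good to push on. It starts on the bench, a little askew
- bench: fixed transfer bench with a smooth white top, 120 mm (its x) by 130 mm (its y), top 70 mm above the work surface; origin at the centre of its foot. A post stands beyond each of its y ends, across a 50 mm open gap, tops level with the bench
- bench_top (a point): centre of the bench's top surface, axes as the bench
- hot: fixed hot post with a copper top and red body, 70 mm tall; origin at the centre of its foot, same heading as the bench; it stands 137 mm from the bench's centre along the bench's +y or -y, changing sides with the cold post from run to run. Its foot is 110 x 60 mm
- hot_top (a point): centre of the hot post's flat copper top, which is 90 mm (x) by only 44 mm (y), 70 mm above the work surface; axes as the bench
- cold: fixed cold post, same shape and size as the hot one, all blue, on the other side of the bench; not used
- console: fixed grey start box, 110 mm (x) by 90 mm (y) by 45 mm tall, to the right of the bench; origin at the centre of its underside; the button stands 25 mm to -x of its centre
- start_top (a point): centre of the top of the green start button (cap 32 mm diameter), about 4 N to push down
- start (a joint): travel of the start button: 0 up, 0.006 m fully down; springs back by itself
- bottle: blue bottle with a steel cap, 54 mm diameter, 110 mm tall, standing behind the bench; origin at the centre of its underside
- spool: yellow solder spool standing on end, 60 mm diameter, 40 mm tall, behind the bench; origin at the centre of its underside
- driver: screwdriver with an orange handle, 170 mm long, lying in front of the bench (robot side), along its own x
- fins: small spare black heat sink, 60 x 36 x 26 mm, beyond the start box; origin at the centre of its underside
- jar: amber jar with a white lid, 56 mm diameter, 50 mm tall, to the right of the start box; origin at the centre of its underside
- brush: cleaning brush, 160 mm long, lying on the left of the mat, along its own x
There are look-alikes about, which are no part of the job. Leave any purple look-alike of the board alone.

How it is judged:
By the outcome, as a careful person would: the job done as asked, in the order asked, and still so for the second after the job is handed in, with the robot touching nothing.
It also fails if it takes over 50 s, if anything falls off the work surface, if the arm or the gripper's body presses on something with over 40 N, if the wrist force passes 120 N, or if a joint passes its speed limit or range.

### The arm

A 6-joint arm with a two-finger parallel gripper is mounted at the origin on the work surface. World frame = base frame: x ahead of the robot, y to its left, z up, the work surface at z = 0. Lengths are in m, angles in rad, forces in N, time in s.
With the tool pointing down it reaches from about 0.25 to 0.725 m from the base axis. Payload 4 kg.
Tool frame: the origin (TCP) lies midway between the tips of the shut fingers; the grasp point (between the pads) lies 19 mm behind it (bot.grip_depth is the distance from the TCP to the grasp point, in m); z points along the fingers, y is the line along which they close (so a half turn about z gives the same grasp; the last joint's range is limited). The gripper opens to 85 mm and grips with 20 to 120 N. Pads are 22 mm wide; open, the fingers measure 114 mm over their backs; the gripper's body (76 mm by 85 mm) begins 54 mm behind the grasp point. The pads swing forward as they close: fully open they stand 13 mm farther back than shut.
Start: joints at [-1.145, 0.241, 0.005, 1.335, 0, 1.571], TCP at [0.207, -0.455, 0.231] pointing down, gripper open.
Joint ranges: [-2.72, 2.72], [-1.05, 1.87], [-1.09, 1.28], [-1.99, 2.15], [-1.42, 1.44], [-3.14, 3.14]. Speed limits (rad/s): [2.79, 2.79, 3.14, 3.14, 3.14, 3.14].

### API

Orientations are given as a unit quaternion [x, y, z, w].
In Python, from workcell import bot gives the robot as it stands.
- The arm moves only by the shell command python3 -m creep 'ROWS'. ROWS is JSON, one flat list of numbers, 5 for each row, row after row: the shift along the world's x, y, z in m, then the turn about the world's z in rad, then the finger opening in m, from 0 to 0.0854. In form: [x, y, z, twist, claw, x, y, z, twist, claw, ...]. A call has 1 to 10 rows; each row is the pose to reach, as a shift and turn from the pose commanded when the call began; what a row does not reach only later rows make up. A row lasts 1/12 s, in which the tool goes at most 41.7 mm and 7.16 degrees, less where a joint would pass 70% of its speed; a pose out of reach is approached as far as the arm can. A call with a gripper value outside its range is refused whole. The fingers move at their own pace and stop on an object; the grip force is fixed at half the most. Time passes only in rows, so rows that repeat a pose let the fingers close. It gives the time, the measured TCP pose, the force, the opening and the grip force at its end, in the units of the state.
- bot.get_obs(): the state, without advancing time (a new reading comes with each control period).
- bot.camera(name): name is "scene" or "top"; returns a dict with "pixels" (480x640x3 uint8, red, green, blue), "camera_matrix" (3x3 intrinsics, pixels), "extrinsics" (4x4, takes a point from world to camera coordinates). Camera axes: x right, y down, z forward; pixel columns grow to the right and rows downward; lengths in m; the calibration is good to about 2 mm. A picture is of the moment at which its call begins. There is no depth.
- bot.job_done(): hands the job in; it is judged then, once.
Trained networks look in the newest picture that a camera, given by its name, has taken for a name from the list of things; names that differ only in an ending like _2 or _b are one class to them, and where a whole thing is asked for, a point or a joint stands for the part that bears it (a point fixed in the world has none). Each returns a list of dicts, best first, with "score" (0 to 1); they miss things now and then, are a little off and sometimes report something else, mostly with a low value. They report only what shows in the picture. A call takes as long as a camera call. They do not tell look-alikes from the thing itself.
- bot.look_for(camera, thing): "centre" ([column, row] as shares, 0 to 1, of the picture: columns of its width, rows of its height, amid what is visible of it).
- bot.place_of(camera, thing): "centre" ([column, row] as shares, 0 to 1, of the picture: columns of its width, rows of its height: a listed point, or the origin of a listed thing).
The state is a dict: "clock": time; "joint_pos": joint angles; "joint_vel": joint speeds; "tau": joint torques, N m; "eef_pos": TCP position; "tool_rot": TCP orientation; "ft_force": force on the tool from outside, world axes, zero at the start; "ft_torque": the same for the moment, N m; "grip_width": finger opening in m; "grasp_force": force on a finger pad.
Only numpy, scipy, OpenCV 4.12 (cv2) and the standard library are available. Lean on these libraries where they do the work, as an engineer would, in place of code of your own. Each camera call takes 0.05 s, during which the arm holds its last target. There are 200 camera calls.

## Working session

There is one attempt and no reset: what is moved stays moved. The work goes in short steps, Python scripts to look and compute and a shell command to move; the robot and the scene stay as the last step left them, time stands still between calls to the robot, and variables do not carry over. Pictures are saved under pics/ and viewed, at most 10 in all, crops included, and the job is handed in when it is done.

```bash
mkdir -p pics; cat > h.py <<'E'
import numpy as np, cv2
from workcell import bot
def cam(n,save=None):
    c=bot.camera(n)
    if save: cv2.imwrite('pics/'+save,c['pixels'][:,:,::-1])
    return c
def unproj(c,uv,z):
    K=np.array(c['camera_matrix']);T=np.array(c['extrinsics']);R=T[:3,:3];t=T[:3,3]
    d=R.T@np.linalg.inv(K)@np.array([uv[0],uv[1],1.]);o=-R.T@t
    return o+d*(z-o[2])/d[2]
def proj(c,p):
    K=np.array(c['camera_matrix']);T=np.array(c['extrinsics']);q=K@(T[:3,:3]@np.array(p)+T[:3,3]);return q[:2]/q[2]
E
python3 - <<'E'
from h import *
np.set_printoptions(precision=4,suppress=True)
Z=dict(board=.07,bench_top=.07,hot_top=.07,cold=0,console=0,start_top=.055)
for n in('top','scene'):
    c=cam(n,n+'0.png')
    for k,z in Z.items():
        for d in bot.place_of(n,k)[:3]:
            uv=np.array(d['centre'])*[640,480]; print(n,k,round(d['score'],2),uv,unproj(c,uv,z)[:2])
o=bot.get_obs();print(o['clock'],o['eef_pos'],o['tool_rot'],o['grip_width'])
E
```

```text
top board 0.93 [238.784 311.088] [0.388  0.1828]
top board 0.72 [304.576 229.2  ] [0.5842 0.0281]
top hot_top 0.81 [358.528 235.104] [ 0.5692 -0.1021]
top cold 0.91 [250.816 230.784] [0.5946 0.168 ]
top console 0.86 [462.528 292.896] [ 0.4346 -0.364 ]
top console 0.42 [304.192 231.408] [0.5925 0.0317]
top start_top 0.45 [465.216 299.616] [ 0.4143 -0.3554]
scene board 0.74 [330.368 260.784] [0.5819 0.0401]
scene board 0.63 [432.832 256.32 ] [0.4816 0.2174]
scene bench_top 0.37 [175.808 196.224] [ 0.5166 -0.3898]
scene hot_top 0.56 [271.424 237.888] [ 0.565  -0.1033]
scene cold 0.62 [390.528 310.608] [0.5923 0.1739]
scene console 0.73 [211.072 211.2  ] [ 0.449  -0.3473]
scene start_top 0.42 [214.208 183.504] [ 0.4082 -0.3585]
0.7 [ 0.2065 -0.4554  0.2313] [0.9774 0.2113 0.     0.    ] 0.08553011274585194
```

View pics/top0.png

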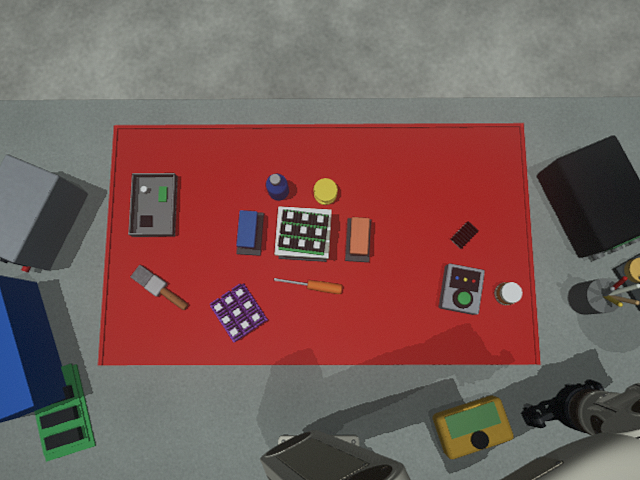

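View pics/scene0.png

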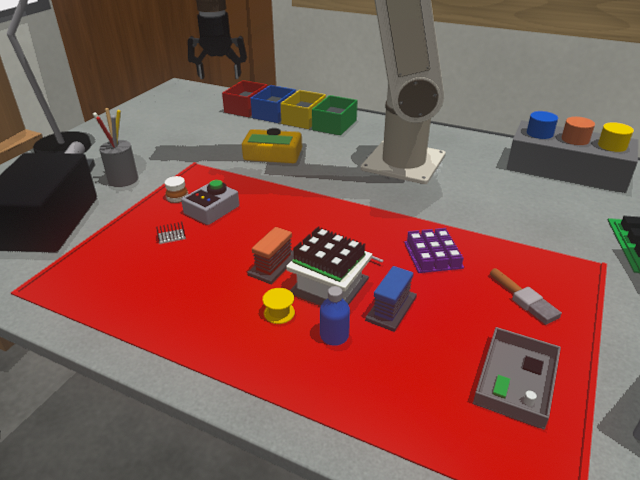

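The board to slide is the green one at top-image (304,230), on the white bench. The purple one at (238,311) is the look-alike. The copper post is at (358,236), the blue cold post at (250,231) and the button at (464,298). The green boards at (62,425) and in the tray at (163,194) aren't part of the job. Next I'll measure precisely and check one crop.

```bash
cat >> h.py <<'E'
def fitgrid(c,z=.102,box=(270,400,195,275)):
    """silver pads -> world points of the 9 pad centres"""
    p=c['pixels'].astype(int); x0,x1,y0,y1=box
    s=cv2.resize(c['pixels'][y0:y1,x0:x1],None,fx=6,fy=6,interpolation=cv2.INTER_CUBIC)
    return s
def rect(c,mask,off,f,z):
    cs=max(cv2.findContours(mask.astype('uint8'),cv2.RETR_EXTERNAL,cv2.CHAIN_APPROX_NONE)[0],key=cv2.contourArea)
    w=np.array([unproj(c,((q[0]+.5)/f-.5+off[0],(q[1]+.5)/f-.5+off[1]),z)[:2] for q in cs[:,0]])
    r=cv2.minAreaRect((w*1000).astype('float32'));return r
E
python3 - <<'E'
from h import *
c=cam('top');x0,x1,y0,y1=225,385,190,280;f=5
s=cv2.resize(c['pixels'][y0:y1,x0:x1],None,fx=f,fy=f,interpolation=cv2.INTER_CUBIC)
cv2.imwrite('pics/crop1.png',s[:,:,::-1])
h=cv2.cvtColor(s,cv2.COLOR_RGB2HSV);H,S,V=[h[...,i].astype(int) for i in range(3)]
print('blue',rect(c,(abs(H-112)<15)&(S>120)&(V>110)&(np.indices(H.shape)[0]>80)&(np.indices(H.shape)[1]<200),(x0,y0),f,.07))
print('copper',rect(c,(H>5)&(H<14)&(S<190)&(V>150),(x0,y0),f,.07))
print('white',rect(c,(S<60)&(V>140),(x0,y0),f,.07))
m=((S<60)&(V>140)).astype('uint8')
n,l,st,ce=cv2.connectedComponentsWithStats(m)
for i in range(1,n):
    if st[i,4]>60: print(st[i,4],np.round(ce[i]),np.round(unproj(c,((ce[i]+.5)/f-.5+[x0,y0]),.102)[:2],4))
for q in [(450,290),(464,298)]: print(c['pixels'][q[1],q[0]])
T=np.array(c['extrinsics']);print('campos',-T[:3,:3].T@T[:3,3])
E
```

```text
blue ((586.9686279296875, 168.75497436523438), (40.917816162109375, 87.19782257080078), 86.22013854980469)
copper ((569.7415771484375, -103.56468200683594), (42.009796142578125, 88.55268096923828), 85.80580139160156)
white ((578.150634765625, 32.515132904052734), (130.7035369873047, 120.33836364746094), 86.24579620361328)
16474 [381. 212.] [0.5713 0.0356]
965 [326. 125.] [0.6132 0.0623]
964 [401. 135.] [0.6083 0.0265]
986 [476. 144.] [ 0.6037 -0.0092]
976 [316. 190.] [0.5819 0.0664]
970 [392. 199.] [0.5771 0.0307]
1009 [467. 209.] [ 0.5724 -0.0048]
976 [307. 255.] [0.5507 0.0706]
1010 [383. 265.] [0.5459 0.0349]
990 [458. 274.] [ 0.5413 -0.0007]
215 [261. 446.] [0.4606 0.0909]
[134 134 139]
[ 72 141  80]
campos [ 0.33115079 -0.019159    1.33548839]
```

View pics/crop1.png

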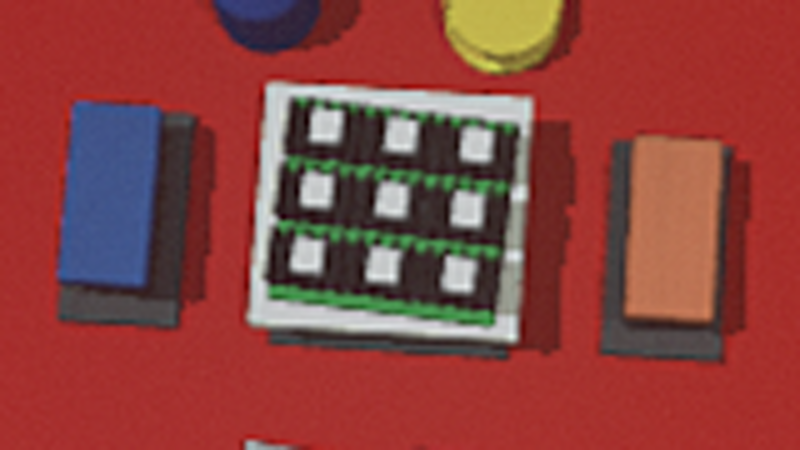

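The crop confirms the green board, with its rows running along y, on the bench between the blue post (left) and the copper post (right).
- **Hot top:** about (0.5695, -0.104), heading -0.066.
- **Board:** (0.577, 0.031), heading about -0.13.

I'll push on the +y face with two spread fingers, set to the bench heading.

```bash
python3 -m creep '[0.19,0.283,0,0.54,0.05, 0.19,0.283,0,0.54,0.05, 0.19,0.283,0,0.54,0.05, 0.19,0.283,0,0.54,0.05, 0.19,0.283,0,0.54,0.05, 0.19,0.283,0,0.54,0.05, 0.19,0.283,0,0.54,0.05, 0.19,0.283,0,0.54,0.05, 0.19,0.283,0,0.54,0.05, 0.19,0.283,0,0.54,0.05]'
```

```text
clock: 1.58
eef_pos: [0.3978, -0.1703, 0.2314]
tool_rot: [0.884, 0.467, 0.0, 0.0]
ft_force: [-0.8, -0.6, 0.2]
grip_width: 0.05
grasp_force: 0.0
```

```bash
python3 -m creep '[0.187,0.283,0,0.54,0.05, 0.187,0.283,0,0.54,0.05, 0.187,0.283,0,0.54,0.05, 0.187,0.283,0,0.54,0.05, 0.187,0.283,0,0.54,0.05, 0.187,0.283,0,0.54,0.05, 0.187,0.283,0,0.54,0.05, 0.187,0.283,0,0.54,0.05, 0.187,0.283,0,0.54,0.05, 0.187,0.283,0,0.54,0.05]'
```

```text
clock: 2.42
eef_pos: [0.5845, 0.1109, 0.2299]
tool_rot: [0.729, 0.684, -0.001, -0.0]
ft_force: [-0.6, -0.1, 0.5]
grip_width: 0.05
grasp_force: 0.0
```

```bash
python3 -m creep '[-0.001,0,-0.03,0,0.05, -0.001,0,-0.07,0,0.05, -0.001,0,-0.11,0,0.05, -0.001,0,-0.135,0,0.05, -0.001,0,-0.149,0,0.05, -0.001,0,-0.149,0,0.05, -0.001,0,-0.149,0,0.05]'; python3 - <<'E'
from h import *
c=cam('scene');s=cv2.resize(c['pixels'][180:340,220:440],None,fx=3.5,fy=3.5,interpolation=cv2.INTER_CUBIC);cv2.imwrite('pics/s2.png',s[:,:,::-1])
E
```

```text
clock: 3.0
eef_pos: [0.5816, 0.108, 0.0821]
tool_rot: [0.731, 0.683, -0.001, -0.0]
ft_force: [-0.8, 0.2, 0.2]
grip_width: 0.0502
grasp_force: 0.0
```

View pics/s2.png

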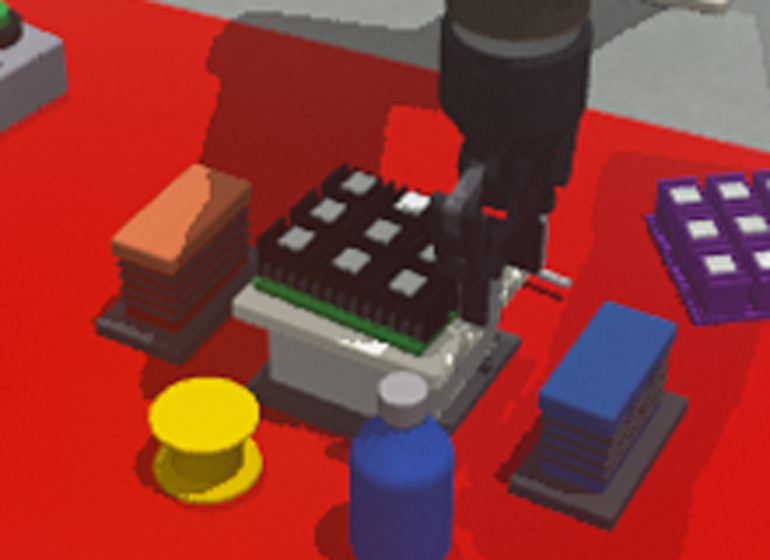

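The fingers are at the board's +y face (crop ~(470,290)), touching nothing. Now I'll push.

```bash
python3 -m creep '[-0.0005,-0.008,0,0,0.05, -0.001,-0.016,0,0,0.05, -0.0015,-0.024,0,0,0.05, -0.002,-0.032,0,0,0.05, -0.0025,-0.038,0,0,0.05, -0.003,-0.044,0,0,0.05, -0.0035,-0.050,0,0,0.05, -0.0035,-0.055,0,0,0.05, -0.004,-0.060,0,0,0.05, -0.004,-0.060,0,0,0.05]'; cat >> h.py <<'E'
def pads(n='top',z=.102,lo=(240,180),hi=(420,290),save=None):
    c=cam(n);f=5;x0,y0=lo;x1,y1=hi
    s=cv2.resize(c['pixels'][y0:y1,x0:x1],None,fx=f,fy=f,interpolation=cv2.INTER_CUBIC)
    if save: cv2.imwrite('pics/'+save,cv2.resize(s[:,:,::-1],(800,int(800*(y1-y0)/(x1-x0)))))
    h=cv2.cvtColor(s,cv2.COLOR_RGB2HSV)
    k,l,st,ce=cv2.connectedComponentsWithStats(((h[...,1]<75)&(h[...,2]>120)).astype('uint8'))
    for i in range(1,k):
        if 400<st[i,4]<1500: print(st[i,4],np.round(ce[i]),np.round(unproj(c,((ce[i]+.5)/f-.5+[x0,y0]),z)[:2],4))
E
python3 -c "
from h import *
pads(save='t3.png')"
```

```text
clock: 3.88
eef_pos: [0.5793, 0.0496, 0.0832]
tool_rot: [0.73, 0.683, 0.001, 0.001]
ft_force: [0.8, 1.8, 1.5]
grip_width: 0.0499
grasp_force: 1.0
699 [428. 185.] [ 0.6081 -0.0217]
695 [503. 189.] [ 0.606  -0.0575]
715 [423. 250.] [ 0.5767 -0.0195]
746 [500. 254.] [ 0.5746 -0.0554]
867 [420. 317.] [ 0.5448 -0.018 ]
783 [496. 320.] [ 0.5432 -0.0533]
658 [431. 376.] [ 0.5166 -0.0227]
```

View pics/t3.png

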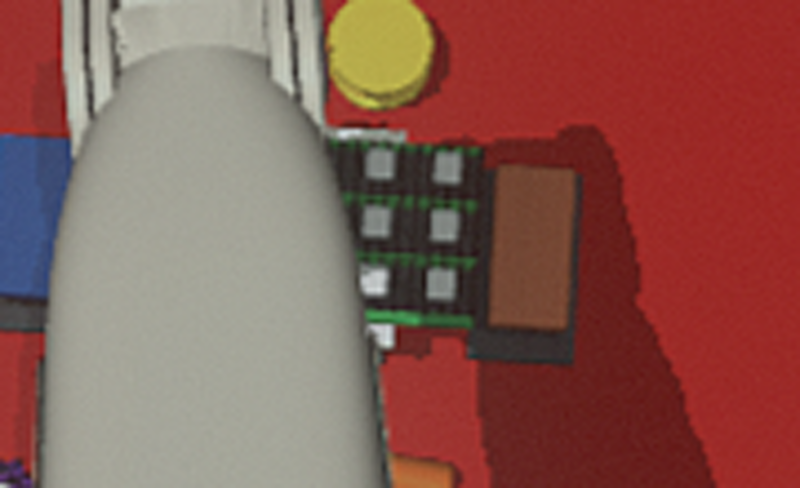

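The board is squared (heading about -0.06), centred at (0.5766, -0.0198), and its leading edge is nearly at the copper top (crop ~(480,240)). About 84 mm to go, so I'll push 70 mm with a 2 mm lateral bias and then look.

```bash
python3 -m creep '[-0.0005,-0.005,0,0,0.05, -0.001,-0.013,0,0,0.05, -0.002,-0.021,0,0,0.05, -0.003,-0.029,0,0,0.05, -0.004,-0.037,0,0,0.05, -0.0045,-0.045,0,0,0.05, -0.005,-0.053,0,0,0.05, -0.006,-0.061,0,0,0.05, -0.0065,-0.067,0,0,0.05, -0.0065,-0.070,0,0,0.05]';python3 -c "
from h import *
pads(save='t4.png')
print(bot.get_obs()['eef_pos'])"
```

```text
clock: 4.77
eef_pos: [0.5718, -0.0199, 0.0824]
tool_rot: [0.73, 0.684, -0.0, -0.0]
ft_force: [-0.1, 4.0, 2.3]
grip_width: 0.0501
grasp_force: 2.3
640 [174.   7.] [0.6957 0.0995]
791 [650. 202.] [ 0.5995 -0.1267]
757 [647. 268.] [ 0.5676 -0.1249]
757 [644. 334.] [ 0.536  -0.1226]
462 [192. 499.] [0.4593 0.0882]
[ 0.57179434 -0.02035949  0.08225242]
```

View pics/t4.png

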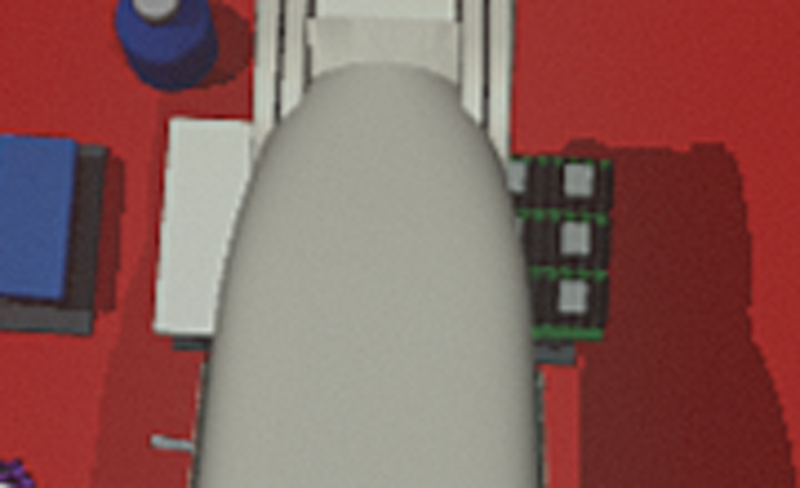

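The board is straddling the post (end pads at crop x≈575), centred near (0.570, -0.089), heading -0.065. That leaves 15 mm. I'll finish slowly, then back off and lift.

```bash
python3 -m creep '[-0.0,-0.003,0,0,0.05, -0.0003,-0.006,0,0,0.05, -0.0005,-0.009,0,0,0.05, -0.0005,-0.012,0,0,0.05, -0.0005,-0.014,0,0,0.05, -0.0005,-0.015,0,0,0.05, -0.0005,-0.015,0,0,0.05]';python3 -m creep '[0,0.01,0,0,0.05, 0.001,0.03,0,0,0.05, 0.001,0.03,0.03,0,0.05, 0.001,0.03,0.06,0,0.05, 0.001,0.06,0.1,0,0.05, 0.001,0.09,0.13,0,0.05, 0.001,0.13,0.13,0,0.05, 0,0.17,0.13,0,0.05, 0,0.19,0.13,0,0.05, 0,0.19,0.13,0,0.05]';python3 -c "
from h import *
pads(save='t5.png')
print(bot.get_obs()['eef_pos'])
c=cam('scene');s=cv2.resize(c['pixels'][160:320,190:410],None,fx=3.5,fy=3.5,interpolation=cv2.INTER_CUBIC);cv2.imwrite('pics/s5.png',s[:,:,::-1])
"
```

```text
clock: 5.4
eef_pos: [0.5714, -0.0347, 0.0822]
tool_rot: [0.73, 0.684, -0.0, 0.0]
ft_force: [0.5, 4.3, 3.0]
grip_width: 0.0498
grasp_force: 1.8
clock: 6.23
eef_pos: [0.571, 0.16, 0.2117]
tool_rot: [0.728, 0.686, -0.0, 0.0]
ft_force: [-0.2, -0.6, -0.5]
grip_width: 0.0501
grasp_force: 0.0
612 [174.   7.] [0.6958 0.0996]
1034 [530. 194.] [ 0.6035 -0.07  ]
1065 [606. 199.] [ 0.601  -0.1061]
1073 [682. 203.] [ 0.5986 -0.1417]
821 [528. 260.] [ 0.5718 -0.0688]
1027 [602. 264.] [ 0.5694 -0.1036]
1024 [679. 269.] [ 0.5673 -0.1397]
660 [523. 326.] [ 0.5403 -0.066 ]
996 [599. 330.] [ 0.5381 -0.1018]
1058 [676. 335.] [ 0.5358 -0.1378]
[0.57090906 0.15759477 0.21139532]
```

View pics/s5.png

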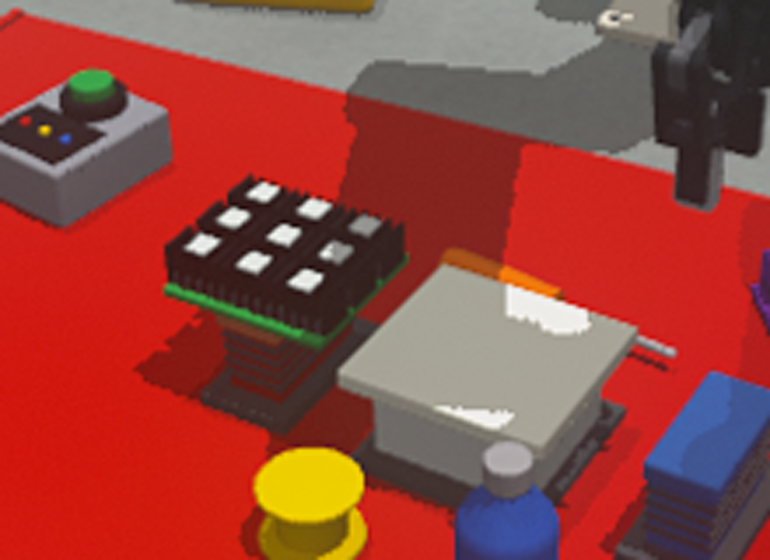

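The board lies level on the copper post, clear of the bench and within about 1 mm of centre. Next is locating the button.

```bash
python3 -c "
from h import *
P=[];pix=[]
for n,b in(('top',(440,285,485,315)),('scene',(200,170,235,200))):
    c=cam(n);x0,y0,x1,y1=b;f=6
    s=cv2.resize(c['pixels'][y0:y1,x0:x1],None,fx=f,fy=f,interpolation=cv2.INTER_CUBIC)
    h=cv2.cvtColor(s,cv2.COLOR_RGB2HSV);m=((abs(h[...,0].astype(int)-60)<15)&(h[...,1]>90)&(h[...,2]>90)).astype('uint8')
    k,l,st,ce=cv2.connectedComponentsWithStats(m);i=1+st[1:,4].argmax();uv=(ce[i]+.5)/f-.5+[x0,y0];print(n,uv,st[i]/f)
    P.append(np.array(c['camera_matrix'])@np.array(c['extrinsics'])[:3]);pix.append(uv)
    for z in(.05,.06,.07):print(z,unproj(c,uv,z)[:2])
X=cv2.triangulatePoints(P[0],P[1],pix[0],pix[1]);print(X[:3,0]/X[3])
"
```

```text
top [463.85251641 297.74307075] [ 17.83333333   7.          12.83333333  12.5        761.66666667]
0.05 [ 0.41912415 -0.35367701]
0.06 [ 0.41843979 -0.35107474]
0.07 [ 0.41775543 -0.34847248]
scene [215.73921991 183.33767803] [  9.66666667  10.16666667  12.66666667   7.33333333 425.16666667]
0.05 [ 0.39895752 -0.36095879]
0.06 [ 0.4127927  -0.34999472]
0.07 [ 0.42662787 -0.33903066]
[ 0.41724891 -0.34865391  0.063019  ]
```

```bash
for i in 1; do python3 -m creep '[-0.08,-0.26,0,-0.35,0, -0.08,-0.26,0,-0.35,0, -0.08,-0.26,0,-0.35,0, -0.08,-0.26,0,-0.35,0, -0.08,-0.26,0,-0.35,0, -0.08,-0.26,0,-0.35,0, -0.08,-0.26,0,-0.35,0, -0.08,-0.26,0,-0.35,0, -0.08,-0.26,0,-0.35,0]'; done; python3 -m creep '[-0.073,-0.251,0,-0.35,0, -0.073,-0.251,0,-0.35,0, -0.073,-0.251,0,-0.35,0, -0.073,-0.251,0,-0.35,0, -0.073,-0.251,0,-0.35,0, -0.073,-0.251,0,-0.35,0, -0.073,-0.251,0,-0.35,0, -0.073,-0.251,0,-0.35,0, -0.073,-0.251,-0.04,-0.35,0, -0.073,-0.251,-0.04,-0.35,0]'
```

```text
clock: 7.18
eef_pos: [0.4905, -0.107, 0.2123]
tool_rot: [0.839, 0.544, -0.0, 0.0]
ft_force: [0.1, 0.3, -0.6]
grip_width: -0.0001
grasp_force: 0.0
clock: 8.02
eef_pos: [0.4155, -0.3513, 0.1661]
tool_rot: [0.92, 0.392, -0.002, -0.006]
ft_force: [-2.0, 1.4, -1.7]
grip_width: -0.0001
grasp_force: 0.0
```

```bash
python3 -m creep '[0,0,-0.04,0,0, 0,0,-0.07,0,0, 0,0,-0.09,0,0, 0,0,-0.098,0,0, 0,0,-0.098,0,0, 0,0,-0.098,0,0]'; python3 -m creep '[0,0,-0.002,0,0, 0,0,-0.004,0,0, 0,0,-0.006,0,0, 0,0,-0.008,0,0, 0,0,-0.009,0,0, 0,0,-0.01,0,0, 0,0,-0.011,0,0, 0,0,-0.012,0,0, 0,0,-0.012,0,0]'
```

```text
clock: 8.52
eef_pos: [0.4196, -0.3549, 0.0755]
tool_rot: [0.92, 0.393, 0.0, 0.0]
ft_force: [0.2, 0.2, 1.5]
grip_width: -0.0003
grasp_force: 0.0
clock: 9.27
eef_pos: [0.4189, -0.3557, 0.0626]
tool_rot: [0.92, 0.392, 0.0, 0.001]
ft_force: [0.1, -1.0, 2.5]
grip_width: -0.0002
grasp_force: 1.6
```

```bash
python3 -m creep '[0,0,-0.001,0,0, 0,0,-0.002,0,0, 0,0,-0.003,0,0, 0,0,-0.004,0,0, 0,0,-0.004,0,0]';  python3 -m creep '[0,0,-0.001,0,0, 0,0,-0.002,0,0, 0,0,-0.003,0,0, 0,0,-0.003,0,0]'
```

```text
clock: 9.68
eef_pos: [0.419, -0.3558, 0.0608]
tool_rot: [0.92, 0.392, 0.001, 0.001]
ft_force: [-3.5, 2.1, 16.0]
grip_width: 0.0002
grasp_force: 8.1
clock: 10.02
eef_pos: [0.4191, -0.3559, 0.0604]
tool_rot: [0.92, 0.392, 0.001, 0.002]
ft_force: [-7.1, 5.6, 32.0]
grip_width: -0.0002
grasp_force: 15.8
```

```bash
python3 -c "
from h import *
c=cam('scene');a=cv2.imread('pics/scene0.png')[160:230,175:250];b=c['pixels'][160:230,175:250,::-1]
cv2.imwrite('pics/b6.png',cv2.resize(np.hstack([a,b]),None,fx=5,fy=5,interpolation=cv2.INTER_CUBIC))
print(bot.get_obs()['ft_force'])"
```

```text
[-6.4941009   5.77980452 32.11562866]
```

View pics/b6.png

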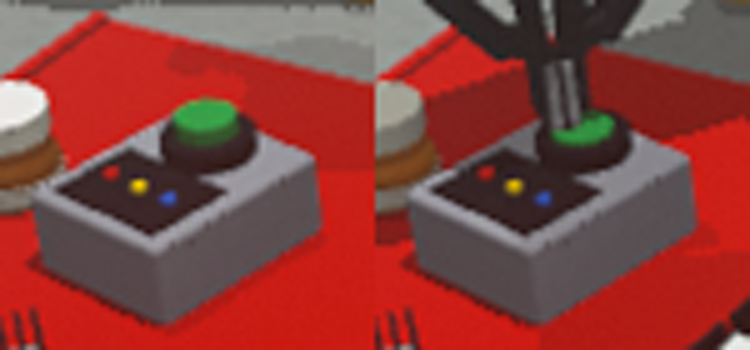

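The cap is sunk to the collar, but the fingertip sits about 6 mm off centre and may be resting on the collar. I'll lift, recentre and press once more to be sure.

```bash
python3 -m creep '[0,0,0.01,0,0, 0,0,0.02,0,0, -0.001,0.006,0.02,0,0, -0.001,0.006,0.02,0,0, -0.001,0.006,0.01,0,0, -0.001,0.006,0.006,0,0, -0.001,0.006,0.004,0,0, -0.001,0.006,0.003,0,0, -0.001,0.006,0.002,0,0, -0.001,0.006,0.002,0,0]'; python3 -m creep '[0,0,-0.001,0,0, 0,0,-0.002,0,0, 0,0,-0.003,0,0, 0,0,-0.003,0,0]'
```

```text
clock: 10.9
eef_pos: [0.4176, -0.3492, 0.0605]
tool_rot: [0.92, 0.392, 0.0, 0.001]
ft_force: [-6.6, 6.0, 29.7]
grip_width: -0.0002
grasp_force: 14.8
clock: 11.23
eef_pos: [0.4178, -0.3493, 0.0602]
tool_rot: [0.92, 0.392, 0.001, 0.001]
ft_force: [-11.2, 10.0, 44.8]
grip_width: -0.0003
grasp_force: 22.8
```

Same hard stop at z≈0.060 with the finger centred, so the button is fully down. Now I'll lift off and verify.

```bash
python3 -m creep '[0,0,0.01,0,0, 0,0,0.03,0,0, 0,0,0.06,0,0, 0,0,0.1,0,0, 0,0,0.13,0,0, -0.04,0,0.13,0,0, -0.08,0,0.13,0,0, -0.1,0,0.13,0,0, -0.1,0,0.13,0,0]';python3 -c "
from h import *
pads()
c=cam('top','t7.png')
c=cam('scene');b=c['pixels'][150:330,165:415,::-1];cv2.imwrite('pics/s7.png',cv2.resize(b,None,fx=3,fy=3,interpolation=cv2.INTER_CUBIC))
o=bot.get_obs();print(o['ft_force'],o['clock'])"
```

```text
clock: 11.98
eef_pos: [0.3131, -0.348, 0.1826]
tool_rot: [0.921, 0.391, -0.001, -0.002]
ft_force: [-0.4, 0.5, -0.8]
grip_width: -0.0
grasp_force: 0.0
678 [174.   7.] [0.6956 0.0995]
1125 [530. 194.] [ 0.6035 -0.0701]
1106 [606. 199.] [ 0.6009 -0.106 ]
1112 [682. 204.] [ 0.5986 -0.1417]
1129 [526. 260.] [ 0.5719 -0.0679]
1094 [602. 264.] [ 0.5695 -0.1038]
1098 [679. 269.] [ 0.5673 -0.1398]
1087 [522. 325.] [ 0.5404 -0.0658]
1076 [599. 330.] [ 0.5381 -0.1018]
1118 [676. 335.] [ 0.5358 -0.1377]
[-0.06592345  0.72228366 -0.04056988] 12.1333
```

View pics/s7.png

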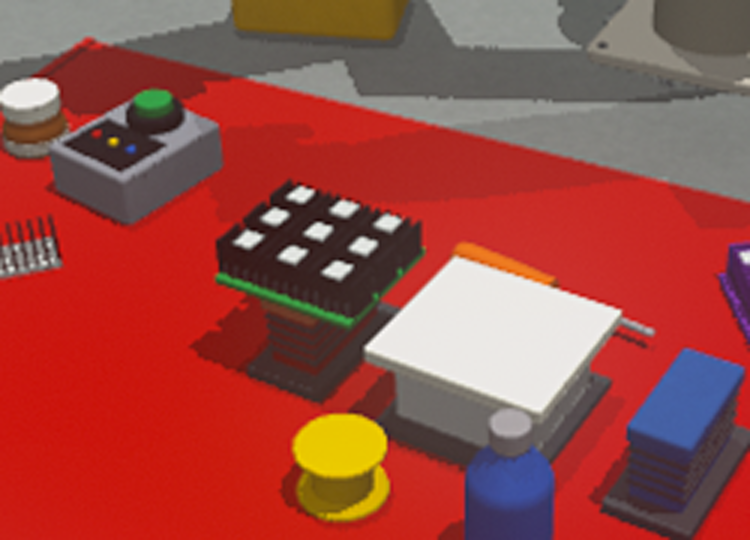

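The button is back up (crop ~(155,103)), the board is level and centred on the hot post (~(320,255)), and the other things look untouched.

```bash
python3 -c "
from workcell import bot
print(bot.job_done())"
```

```text
the job is handed in; nothing more can be done
None
```

The finned board lies level and square on the copper post, about 1 mm off centre and clear of the bench; the start button went fully down (pressed twice, to be sure) and came back up, and the job was handed in at about 12 s.

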